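Slide the empty carton off the prep counter into the recycling crate

ROBOT

A 6-joint arm with a two-finger parallel gripper is mounted at the origin on the work surface. World frame = base frame: x ahead of the robot, y to its left, z up, the work surface at z = 0. Lengths are in m, angles in rad, forces in N, time in s.
With the tool pointing down it reaches from about 0.3 to 0.875 m from the base axis. Payload 6.4 kg.
Tool frame: the origin (TCP) lies at the very end of the fingers, on their centre line; the grasp point (between the pads) lies 19 mm behind it; z points along the fingers, y is the line along which they close (so a half turn about z gives the same grasp; the last joint's range is limited). The gripper opens to 85 mm and grips with 20 to 120 N. Pads are 22 mm wide; open, the fingers measure 114 mm over their backs; the gripper's body (76 mm by 85 mm) begins 54 mm behind the grasp point. The pads swing forward as they close: fully open they stand 13 mm farther back than shut.
Start: joints at [1.118, 0.181, 1.607, -0, 1.354, -0.206], TCP at [0.14, 0.558, 0.231] pointing down, gripper open.
Joint ranges: [-2.99, 2.99], [-0.89, 2.07], [0.3, 2.58], [-1.14, 4.28], [0, 2.63], [-3.12, 3.12]. Speed limits (rad/s): [2.57, 2.57, 3.01, 3.14, 3.14, 3.14].

INTERFACE

Orientations are given as a unit quaternion [w, x, y, z].
In Python, from bench import telemetry, camera, ctrl, spotter gives the robot as it stands.
- The arm moves only by the tool send_rows, never from a script. Its argument "series" is a list of rows, each a list of 3 entries, a list of its own where there are three numbers: the turn, a rotation vector about the world's x, y, z in degrees, then the shift along the world's x, y, z in mm, then the closure, from -1 (fully open) to 1 (shut), so that 0 is half open. In form: [[[rx, ry, rz], [dx, dy, dz], gripper], ...]. A call has 1 to 10 rows; each row is the pose to reach, as a shift and turn from the pose commanded when the call began; what a row does not reach only later rows make up. A row lasts 1/8 s, in which the tool goes at most 62.5 mm and 10.7 degrees, less where a joint would pass 70% of its speed; a pose out of reach is approached as far as the arm can. A call with a gripper value outside its range is refused whole. The fingers move at their own pace and stop on an object; the grip force is fixed at half the most. Time passes only in rows, so rows that repeat a pose let the fingers close. It gives the time, the measured TCP pose, the force, the opening and the grip force at its end, in the units of the state.
- telemetry.get_obs(): the state, without advancing time (a new reading comes with each control period).
- camera(name): name is "side" or "top" or "wrist"; returns a dict with "pixels" (384x512x3 uint8, red, green, blue), "camera_matrix" (3x3 intrinsics, pixels), "xyz" and "orientation" of the camera in the world. Camera axes: x right, y up, looking along -z (the intrinsics and any distortion apply to the point x, -y, -z); pixel columns grow to the right and rows downward; lengths in m; the calibration is good to about 2 mm. A picture is of the moment at which its call begins. There is no depth.
- ctrl.hand_in(): hands the job in; it is judged then, once.
Trained networks look in the newest picture that a camera, given by its name, has taken for a name from the list of things; names that differ only in an ending like _2 or _b are one class to them, and where a whole thing is asked for, a point or a joint stands for the part that bears it (a point fixed in the world has none). Each returns a list of dicts, best first, with "conf" (0 to 1); they miss things now and then, are a little off and sometimes report something else, mostly with a low value. They report only what shows in the picture. A call takes as long as a camera call. They do not tell look-alikes from the thing itself.
- spotter.boxes_of(thing, camera): "xyz" ([x, y, z] in m, in world coordinates, good to about 4 mm: the middle of the surface that is visible of it).
- spotter.landmark_of(thing, camera): "xyz" ([x, y, z] in m, in world coordinates, good to about 4 mm: a listed point, or the origin of a listed thing).
The state is a dict: "time_s": time; "q": joint angles; "dq": joint speeds; "joint_efforts": joint torques, N m; "eef_pos": TCP position; "eef_rot": TCP orientation; "wrist_force": force on the tool from outside, world axes, zero at the start; "torque": the same for the moment, N m; "opening": opening from 0.0 (shut) to 1.0 (fully open); "grasp_force": force on a finger pad.
Only numpy, scipy, OpenCV 4.12 (cv2) and the standard library are available. Lean on these libraries where they do the work, as an engineer would, in place of code of your own. Each camera call takes 0.05 s, during which the arm holds its last target. There are 200 camera calls.

TASK

The red carton on the steel prep counter is empty: push it along the counter and off the far edge, so that it drops into the blue crate waiting on the trolley below. Slide it, do not pick it up, and leave the full green carton, the sauce jar and the deli tub where they stand.

Things in the scene. Friction and masses are not known exactly. Their poses are not given: they have to be found in the camera images.
- red_carton: Empty red carton, yellow patch on top, open at its +x end (brown flap sticks up there): 90 mm along its x, 80 along its y, 45 high, 40 to 85 g. Origin at the centre of its underside, z up. Starts with its centre 130 +/- 20 mm short of the far edge, turned up to 20 degrees, opposite the crate: pushed straight ahead (+x) it goes over the crate. It tips and falls once its centre is past the edge.
- crate: Open-topped blue crate on a trolley below the far edge of the counter, fixed: 340 mm along x, 460 along y, 170 high, walls 6 mm. Origin at the middle of the near (robot-side) rim's outer top edge, 70 mm below the counter top; the crate reaches 340 mm to +x and 230 mm either way in y from it. Its near wall is tucked 10 to 50 mm under the counter edge, so there is no gap. Its place along the edge varies.
- counter_edge (a point): Point on the far edge of the steel counter top (straight edge parallel to y, z = 0 is the counter top); the counter is 35 mm thick and free of any lip.
- green_carton: Full, closed green carton of the same size (90 x 80 x 45 mm) and the same yellow patch, about 300 g, lying 180 to 260 mm (centres, across) to one side or the other of the red one. Origin at the centre of its underside. Leave it alone.
- jar: Sauce jar, amber glass with a paper label and a white cap, 72 mm across, 110 mm high, standing at one end of the group. Origin at the centre of its underside. Leave it alone.
- deli_tub: White plastic tub with a blue lid, 96 mm across, 70 mm high, standing at the other end of the group. Origin at the centre of its underside. Leave it alone.
Things that resemble listed ones, but are neither listed nor needed, are in the scene too. Several things have the shape of the red_carton; the one meant has the colours described above.

How it is judged:
By the outcome, as a careful person would: the job done as asked, in the order asked, and still so for the second after the job is handed in, with the robot touching nothing.
It also fails if it takes over 32 s, if anything falls off the work surface, if the arm or the gripper's body presses on something with over 40 N, if the wrist force passes 120 N, or if a joint passes its speed limit or range.

## Working session

There is one attempt and no reset: what is moved stays moved. The work goes in short steps, Python scripts to look and compute and a tool call to move; the robot and the scene stay as the last step left them, time stands still between calls to the robot, and variables do not carry over. Pictures are saved under pics/ and viewed, at most 10 in all, crops included, and the job is handed in when it is done.

Besides the shell and the picture viewer there is one more tool, called after "Call:" by a JSON object that holds its "method" and its "body". send_rows: Moves the arm, as the interface text tells. Its arguments: {"type":"object","properties":{"series":{"type":"array","items":{"type":"array"}}},"required":["series"]}

```bash
mkdir -p pics; python3 - <<'E'
from bench import telemetry,camera,spotter
import cv2,numpy as np
ims=[]
for c in("top","side"):
    d=camera(c);ims.append(d["pixels"])
    cv2.imwrite(f"pics/{c}0.png",cv2.resize(d["pixels"][:,:,::-1],(800,600)))
    print(c,np.round(d["camera_matrix"],1).tolist(),np.round(d["xyz"],3),np.round(d["orientation"],3))
    for n in("red_carton","green_carton","jar","deli_tub","crate","counter_edge"):
        print(n,[(np.round(r["xyz"],3).tolist(),round(r["conf"],2)) for r in spotter.landmark_of(n,c)])
o=telemetry.get_obs();print(o["eef_pos"],o["eef_rot"],o["time_s"])
E
```

```text
top [[391.3, 0.0, 252.5], [0.0, 391.3, 194.4], [0.0, 0.0, 1.0]] [ 0.295 -0.05   1.145] [-0.701 -0.062  0.066  0.708]
red_carton [([0.541, -0.525, -0.001], 0.79), ([0.357, -0.285, 0.002], 0.66), ([0.563, -0.204, 0.001], 0.63), ([0.397, -0.094, 0.003], 0.55)]
green_carton [([0.563, 0.014, -0.0], 0.81)]
jar [([0.562, 0.2, 0.0], 0.94)]
deli_tub [([0.55, -0.368, 0.002], 0.56), ([0.561, -0.204, 0.001], 0.17)]
crate [([0.666, -0.094, -0.067], 0.56)]
counter_edge [([0.683, 0.002, -0.002], 0.6)]
side [[349.2, 0.0, 248.5], [0.0, 349.2, 188.8], [0.0, 0.0, 1.0]] [ 0.096 -0.604  0.694] [ 0.872  0.36  -0.119 -0.31 ]
red_carton [([0.397, -0.096, -0.003], 0.79), ([0.563, -0.202, 0.004], 0.78), ([0.539, -0.529, 0.006], 0.67), ([0.358, -0.279, -0.0], 0.58)]
green_carton [([0.556, 0.014, -0.004], 0.73)]
jar []
deli_tub [([0.55, -0.37, -0.001], 0.83)]
crate []
counter_edge [([0.678, 0.002, 0.004], 0.67)]
[0.14045544 0.5575988  0.23128663] [6.83605942e-06 1.23071179e-01 9.92397846e-01 2.00201518e-06] 0.7
```

View pics/top0.png

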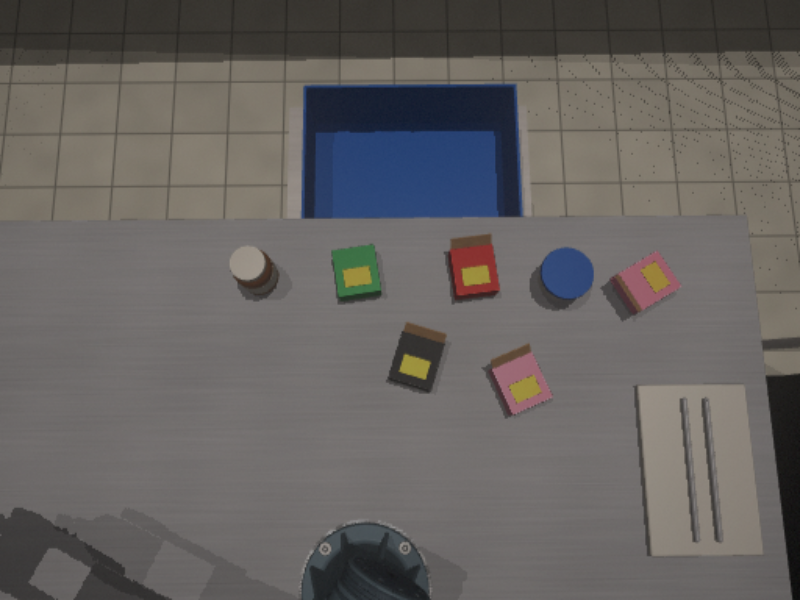

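View pics/side0.png

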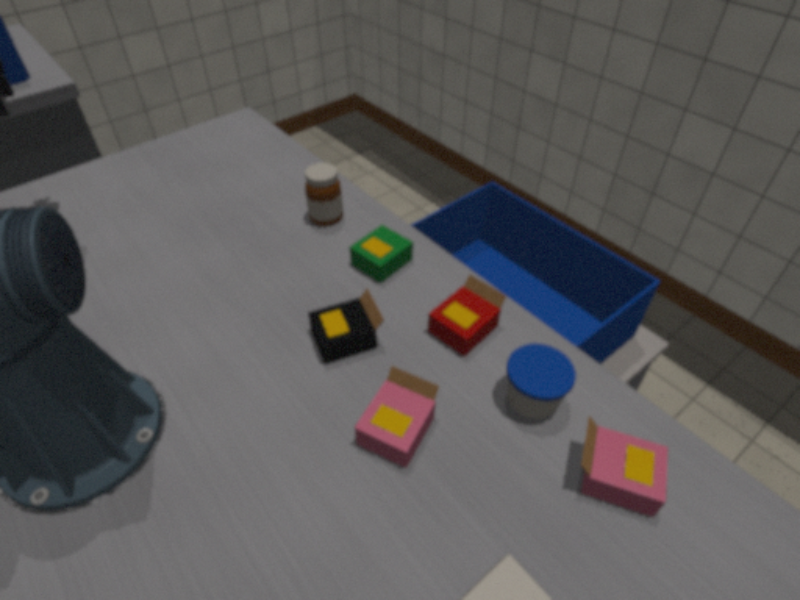

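The side view shows the same layout as the top view. Top-view candidates with the carton's shape are red (475,268), black (417,358), pink (520,382) and pink (648,282). Only (475,268) is truly red with a yellow patch and a flap at its far end, and it lies opposite the crate. I'll confirm it in a crop and measure its yaw.

```bash
python3 - <<'E'
from bench import camera
import cv2,numpy as np
from scipy.spatial.transform import Rotation as R
d=camera("top");im=d["pixels"];K=d["camera_matrix"];q=d["orientation"]
Rm=R.from_quat([q[1],q[2],q[3],q[0]]).as_matrix();p=np.array(d["xyz"])
def w(uv,z):
    r=Rm@(np.linalg.inv(K)@[*uv,1]*[1,-1,-1]);return p+r*(z-p[2])/r[2]
h=cv2.cvtColor(im,cv2.COLOR_RGB2HSV)
m=cv2.inRange(h,(20,120,100),(35,255,255))
n,l,s,c=cv2.connectedComponentsWithStats(m)
for i in range(1,n):
    if s[i,4]>60:
        pts=np.argwhere(l==i)[:,::-1]
        P=np.array([w(u,.045)[:2] for u in pts])
        print(c[i].round(),P.mean(0).round(3),cv2.minAreaRect((P*1000).astype(np.float32)))
for u in(200,300,330,450):print(w((u*.64*1,139),0).round(3))
cv2.imwrite("pics/crop.png",cv2.resize(im[130:280,230:450,::-1],(792,540),interpolation=cv2.INTER_CUBIC))
E
```

```text
[419. 177.] [ 0.544 -0.538] ((544.2413330078125, -538.227294921875), (47.812843322753906, 31.85567283630371), 29.41274642944336)
[228. 177.] [0.55  0.012] ((550.3690795898438, 12.242904663085938), (33.42929458618164, 49.336273193359375), 7.8291730880737305)
[304. 176.] [ 0.55  -0.207] ((550.0958251953125, -206.49343872070312), (32.543094635009766, 48.58573532104492), 6.756630897521973)
[265. 234.] [ 0.383 -0.091] ((383.3400573730469, -91.44929504394531), (49.72723388671875, 33.601619720458984), 72.58588409423828)
[336. 248.] [ 0.342 -0.287] ((341.89776611328125, -287.53033447265625), (32.99492263793945, 48.49216079711914), 22.141143798828125)
[0.681 0.32  0.   ]
[0.679 0.125 0.   ]
[0.679 0.067 0.   ]
[ 0.677 -0.168  0.   ]
```

View pics/crop.png

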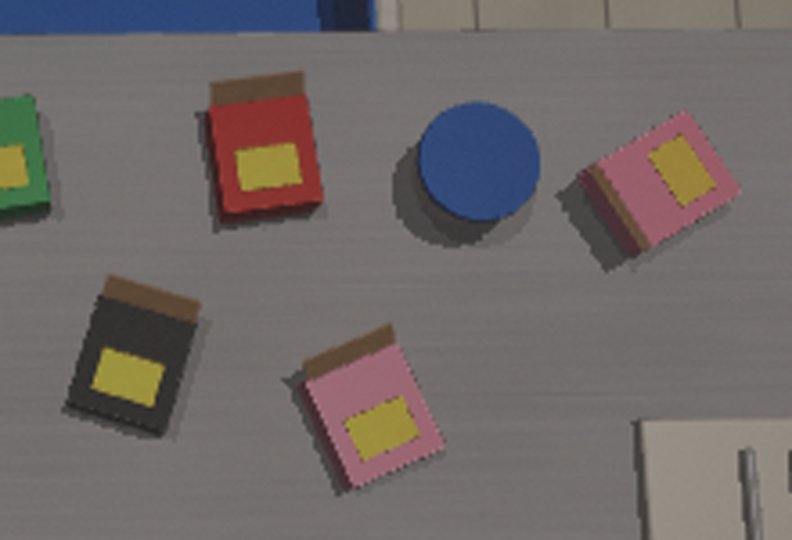

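The crop confirms the red carton at crop pixel (265,155), with a yellow patch, a brown flap toward the edge, and a yaw of about +7°. I'll move the half-open gripper behind it.

Call:
{"method": "send_rows", "body": {"series": [[[0,0,4],[37,-37,0],0],[[0,0,8],[74,-74,0],0],[[0,0,14],[111,-111,0],0],[[0,0,14],[148,-148,0],0],[[0,0,14],[185,-185,0],0],[[0,0,14],[222,-222,0],0],[[0,0,14],[260,-260,0],0],[[0,0,14],[268,-315,0],0],[[0,0,14],[276,-370,0],0],[[0,0,14],[284,-425,0],0]]}}

```text
time_s: 2.0
eef_pos: [0.4246, 0.1309, 0.2315]
eef_rot: [0.0, 0.001, 1.0, 0.0]
wrist_force: [1.1, -0.5, -0.2]
opening: 0.499
grasp_force: 0.0
```

Call:
{"method": "send_rows", "body": {"series": [[[0,0,0],[8,-55,0],0],[[0,0,0],[16,-110,0],0],[[0,0,0],[24,-165,0],0],[[0,0,0],[32,-220,0],0],[[0,0,0],[40,-275,0],0],[[0,0,0],[48,-330,-10],0],[[0,0,0],[50,-340,-60],0],[[0,0,0],[50,-340,-80],0],[[0,0,0],[50,-340,-80],0]]}}

```text
time_s: 3.12
eef_pos: [0.4732, -0.2068, 0.1495]
eef_rot: [-0.002, 0.001, 1.0, 0.001]
wrist_force: [-0.3, 0.7, -0.6]
opening: 0.502
grasp_force: 0.0
```

Call:
{"method": "send_rows", "body": {"series": [[[0,0,0],[0,0,-50],0],[[0,0,0],[0,0,-100],0],[[0,0,0],[0,0,-130],0],[[0,0,0],[10,0,-135],0],[[0,0,0],[20,0,-135],0],[[0,0,0],[28,0,-135],0],[[0,0,0],[36,0,-135],0],[[0,0,0],[44,0,-135],0],[[0,0,0],[52,0,-135],0],[[0,0,0],[60,0,-135],0]]}}

```text
time_s: 4.38
eef_pos: [0.535, -0.2074, 0.0163]
eef_rot: [-0.0, 0.001, 1.0, -0.0]
wrist_force: [-0.4, -0.3, 1.3]
opening: 0.497
grasp_force: 0.4
```

```bash
python3 - <<'E'
from bench import camera,spotter
import cv2
d=camera("side");cv2.imwrite("pics/s1.png",cv2.resize(d["pixels"][100:300,180:420,::-1],(720,600)))
for n in("red_carton",):
    print([(r["xyz"],r["conf"]) for c in("side",) for r in spotter.landmark_of(n,c)])
E
```

```text
[([0.3993, -0.0973, -0.0032], 0.96), ([0.3545, -0.282, -0.0015], 0.93), ([0.5375, -0.5314, 0.0034], 0.85), ([0.5921, -0.2056, 0.0022], 0.6), ([0.5496, -0.3699, -0.0013], 0.46)]
```

View pics/s1.png

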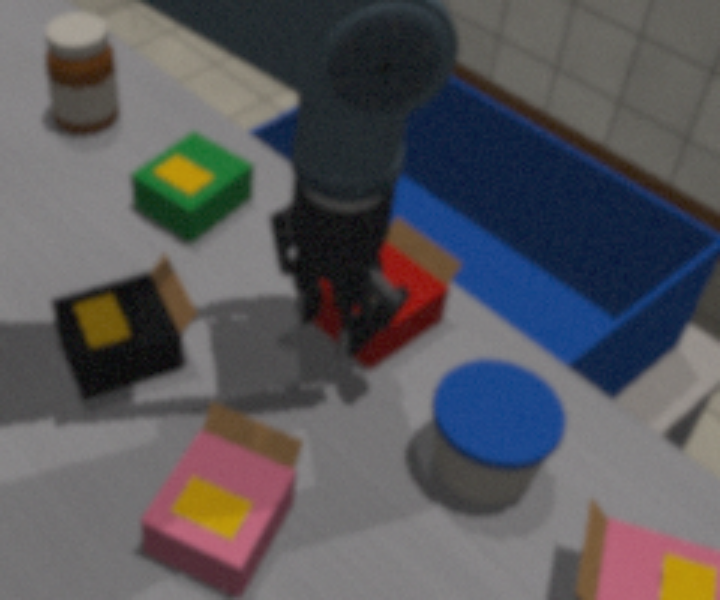

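The crop shows the red carton (385,300) square against both fingers and sliding toward the edge, with its neighbours untouched. I'll keep pushing.

Call:
{"method": "send_rows", "body": {"series": [[[0,0,0],[9,0,0],0],[[0,0,0],[18,0,0],0],[[0,0,0],[27,0,0],0],[[0,0,0],[36,0,0],0],[[0,0,0],[45,0,0],0],[[0,0,0],[54,0,0],0],[[0,0,0],[63,0,0],0],[[0,0,0],[72,0,0],0],[[0,0,0],[81,0,0],0],[[0,0,0],[90,0,0],0]]}}

```text
time_s: 5.72
eef_pos: [0.625, -0.2074, 0.0163]
eef_rot: [-0.0, 0.001, 1.0, -0.0]
wrist_force: [-0.3, 0.2, 0.1]
opening: 0.499
grasp_force: 0.4
```

Call:
{"method": "send_rows", "body": {"series": [[[0,0,0],[10,0,0],0],[[0,0,0],[20,0,0],0],[[0,0,0],[30,0,0],0],[[0,0,0],[40,0,0],0],[[0,0,0],[50,0,0],0],[[0,0,0],[60,0,0],0],[[0,0,0],[60,0,0],0],[[0,0,0],[60,0,0],0]]}}

```text
time_s: 6.72
eef_pos: [0.6842, -0.2073, 0.016]
eef_rot: [-0.0, 0.001, 1.0, 0.0]
wrist_force: [-0.0, -1.0, 0.0]
opening: 0.5
grasp_force: 0.0
```

```bash
python3 - <<'E'
from bench import camera,spotter
import cv2,numpy as np
a=[]
for c in("side","top"):
    d=camera(c);a.append(cv2.resize(d["pixels"][:,:,::-1],(400,300)) if 0 else d["pixels"][:300,130:480,::-1])
    for n in ("red_carton","green_carton","jar","deli_tub"):print(c,n,[(np.round(r["xyz"],3).tolist(),r["conf"]) for r in spotter.landmark_of(n,c)])
cv2.imwrite("pics/s2.png",np.hstack(a))
E
```

```text
side red_carton [([0.396, -0.097, 0.0], 0.72), ([0.54, -0.53, 0.002], 0.71)]
side green_carton [([0.56, 0.015, -0.002], 0.84)]
side jar [([0.562, 0.205, -0.0], 0.67)]
side deli_tub [([0.549, -0.37, -0.0], 0.83)]
top red_carton [([0.356, -0.284, -0.001], 0.89), ([0.537, -0.522, 0.002], 0.78), ([0.68, 0.002, -0.003], 0.69)]
top green_carton []
top jar [([0.56, 0.199, -0.001], 0.57)]
top deli_tub [([0.548, -0.37, 0.001], 0.88)]
```

View pics/s2.png

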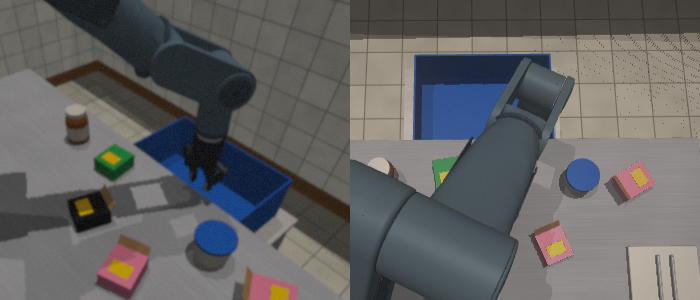

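The carton has left the counter and isn't in view; the arm and near wall hide part of the crate. I'll back off and check.

Call:
{"method": "send_rows", "body": {"series": [[[0,0,0],[-20,0,50],0],[[0,0,0],[-50,10,100],0],[[0,0,0],[-80,20,150],0],[[0,0,0],[-110,40,190],0],[[0,0,0],[-150,80,220],0],[[0,0,0],[-180,130,230],0],[[0,0,0],[-200,180,230],0],[[0,0,0],[-210,230,230],0],[[0,0,0],[-220,280,230],0],[[0,0,0],[-230,330,230],0]]}}

```text
time_s: 8.48
eef_pos: [0.454, 0.1241, 0.2468]
eef_rot: [0.001, 0.001, 1.0, 0.0]
wrist_force: [1.2, -0.5, 0.1]
opening: 0.502
grasp_force: 0.0
```

Call:
{"method": "send_rows", "body": {"series": [[[0,0,0],[-25,50,0],0],[[0,0,0],[-50,100,0],0],[[0,0,0],[-75,150,0],0],[[0,0,0],[-100,200,0],0],[[0,0,0],[-130,250,0],0],[[0,0,0],[-160,300,0],0],[[0,0,0],[-160,300,0],0],[[0,0,0],[-160,300,0],0]]}}

```text
time_s: 9.48
eef_pos: [0.2943, 0.4224, 0.2462]
eef_rot: [0.0, 0.001, 1.0, -0.0]
wrist_force: [-0.9, -0.8, 0.3]
opening: 0.499
grasp_force: 0.0
```

```bash
python3 - <<'E'
from bench import camera,spotter
import cv2,numpy as np
d=camera("top");cv2.imwrite("pics/t3.png",cv2.resize(d["pixels"][30:280,130:480,::-1],(800,571)))
for n in ("red_carton","green_carton","jar","deli_tub"):print(n,[(np.round(r["xyz"],3).tolist(),round(r["conf"],2)) for r in spotter.landmark_of(n,"top")])
E
```

```text
red_carton [([0.357, -0.281, -0.001], 0.77), ([0.778, -0.205, -0.19], 0.65), ([0.539, -0.53, -0.001], 0.65), ([0.393, -0.095, 0.001], 0.61)]
green_carton [([0.564, 0.016, -0.002], 0.64)]
jar [([0.564, 0.201, -0.0], 0.85)]
deli_tub [([0.548, -0.369, -0.0], 0.71)]
```

View pics/t3.png

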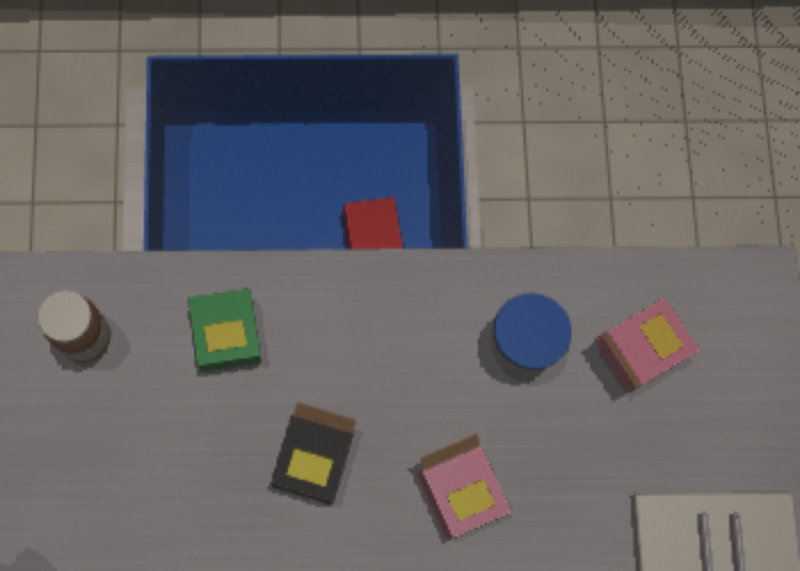

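The red carton lies upside down in the crate (375,225). Every other item is where it started.

```bash
python3 -c "
from bench import ctrl
print(ctrl.hand_in())"
```

```text
the job is handed in; nothing more can be done
None
```

I pushed the red carton off the far edge and it dropped into the blue crate; the green carton, jar and tub are still where they stood, and the job is handed in at about 9.5 s.

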